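# Stow the red carton in the red pocket

### The job

Slide the red parts carton, long way in, straight under the roof of the red sheet-steel pocket on the bench until it is fully home against the pocket's back stop, and let go; its near end then still stands out of the pocket, lying flat on the bench. Leave the blue carton and the cream carton where they stand.

Things in the scene. Friction and masses are not known exactly. Their poses are not given: they have to be found in the camera images.
- red_carton_center (a point): centre (16 mm above the underside) of the loose, stiff red parts carton: 90 mm long (x axis) by 52 wide (y; grip across this) by 32 high, 0.11 to 0.2 kg, lying flat. At the start its x axis points ahead of the robot within 20 degrees; it lies at the left or right side of the work
- red_pocket: red sheet-steel pocket fixed to the bench, no floor. x axis: from its open mouth (robot side) inward, within 9 degrees of ahead. Origin on the bench at mid width and depth. Inside 78 wide (y), 46 high, 50 deep: mouth at x=-25 mm, back stop at +25; walls 3, roof top at 49. Carton home: its centre at x=-20, 40 mm stand out. A like blue pocket stands left or right, 130 to 230 mm off centre to centre
- blue_carton: bystander: loose blue parts carton, 50 x 66 x 55 mm high, origin at the centre of its underside, standing at the side of the work opposite the red carton
- cream_carton: bystander: loose cream parts carton, 64 x 64 x 50 mm high, origin at the centre of its underside, standing to the left of the pockets
Not all that is in view belongs to the job. There is more than one size of the part that bears red_carton_center; the job needs the largest.

How it is judged:
At the end, for the whole second after the job is handed in: the red carton lies flat on the bench, long way into the red pocket, its inner end within 15 mm of the back stop, its centre within 20 mm of the pocket's centre line and its length within 11 degrees of it; the blue and cream cartons have moved less than 30 mm (x of red_carton_center in the frame of red_pocket between -0.035 and 0 m and y of red_carton_center in the frame of red_pocket between -0.02 and 0.02 m and height (world z) of red_carton_center between 0.01 and 0.022 m and angle between red_carton_center's own z axis and vertical below 0.12 rad and angle between the x axis of red_carton_center and the x axis of red_pocket, either way round below 0.2 rad and distance of each of blue_carton, cream_carton from where it was at the start of the episode below 0.03 m); the robot touches nothing.
It fails at once if the blue carton is shoved 30 mm or more (distance of blue_carton from where it was at the start of the episode above 0.03 m).
It fails at once if the cream carton is shoved 30 mm or more (distance of cream_carton from where it was at the start of the episode above 0.03 m).
It also fails if it takes over 35 s, if anything falls off the work surface, if the arm or the gripper's body presses on something with over 40 N, if the wrist force passes 120 N, or if a joint passes its speed limit or range.

### The arm

A 7-joint arm with a two-finger parallel gripper is mounted at the origin on a cart in front of the work surface, level with it; the furniture and walls round the work are solid. World frame = base frame: x ahead of the robot, y to its left, z up, the work surface at z = 0. Lengths are in m, angles in rad, forces in N, time in s.
With the tool pointing down it reaches from about 0.4 to 0.85 m from the base axis. Payload 4.5 kg.
Tool frame: the origin (TCP) lies between the finger pads; the fingertips stand 11 mm ahead of it and the grasp point (between the pads) lies 8 mm behind it (r.nose_length is the distance from the TCP to the fingertips, in m); z points along the fingers, y is the line along which they close (so a half turn about z gives the same grasp; the last joint's range is limited). The gripper opens to 88 mm and grips with 3 to 60 N. Pads are 18 mm wide; open, the fingers measure 123 mm over their backs; the gripper's body (75 mm by 187 mm) begins 45 mm behind the grasp point.
Start: joints at [1.246, 0.689, -0.195, 1.565, 0.157, 0.902, -0.215], TCP at [0.219, -0.585, 0.25] pointing down, gripper open.
Joint ranges: [-3.01, 3.01], [-0.46, 2.08], [-1.47, 1.51], [0.13, 2.56], [-1, 4.14], [0.04, 2.09], [-2.66, 2.66]. Speed limits (rad/s): [2.57, 2.57, 3.14, 3.14, 3.14, 3.14, 3.14].

### API

Orientations are given as a unit quaternion [x, y, z, w].
In Python, from plant import get_state, snapshot, camera_model, r gives the robot as it stands.
- The arm moves only by the shell command python3 -m inch 'ROWS' [FORCE]. ROWS is text: rows parted by semicolons, each of 7 numbers parted by spaces: the opening, from -1 (shut) to 1 (fully open), then the shift along the tool's x, y, z in m, then the turn, a rotation vector about the tool's x, y, z in rad. A call has 1 to 20 rows; each row shifts and turns the commanded pose from where the row before left it, along the tool's axes as they then stand; what a row does not reach is not made up. A row lasts 1/12 s, in which the tool goes at most 41.7 mm and 7.16 degrees, less where a joint would pass 70% of its speed; a pose out of reach is approached as far as the arm can. A call is refused whole if a number of a shift passes 0.0417 or a number of a turn 0.125, either way. A call with a gripper value outside its range is refused whole. The fingers move at their own pace and stop on an object; FORCE is the grip in N (left out, the last holds). Time passes only in rows, so rows that do not move let the fingers close. It gives the time, the measured TCP pose, the force, the opening and the grip force at its end, in the units of the state.
- get_state(): the state, without advancing time (a new reading comes with each control period).
- snapshot(name): name is "scene" or "top"; returns (picture, depth): 400x640x3 uint8, red, green, blue; 400x640 float32, m along the optical axis (not along the pixel's ray), 0 where there is no reading.
- camera_model(name): a dict with "intrinsics" (3x3 intrinsics, pixels), "view" (4x4, takes a point from world to camera coordinates). Camera axes: x right, y down, z forward; pixel columns grow to the right and rows downward; lengths in m; the calibration is good to about 2 mm. A picture is of the moment at which its call begins. camera_model takes no time and is no camera call.
- r.finish_job(): hands the job in; it is judged then, once.
The state is a dict: "clock": time; "q": joint angles; "qd": joint speeds; "joint_torque": joint torques, N m; "tool_pos": TCP position; "eef_rot": TCP orientation; "contact_force": force on the tool from outside, world axes, zero at the start; "moment": the same for the moment, N m; "opening": opening from 0.0 (shut) to 1.0 (fully open); "finger_force": force on a finger pad.
Only numpy, scipy, OpenCV 4.12 (cv2) and the standard library are available. Lean on these libraries where they do the work, as an engineer would, in place of code of your own. Each camera call takes 0.05 s, during which the arm holds its last target. There are 200 camera calls.

## Working session

There is one attempt and no reset: what is moved stays moved. The work goes in short steps, Python scripts to look and compute and a shell command to move; the robot and the scene stay as the last step left them, time stands still between calls to the robot, and variables do not carry over. Pictures are saved under pics/ and viewed, at most 10 in all, crops included, and the job is handed in when it is done.

```bash
ls; mkdir -p pics
cat > h.py <<'E'
import numpy as np, cv2
from plant import get_state, snapshot, camera_model, r
def cloud(name):
    im,d=snapshot(name); c=camera_model(name); K=np.array(c["intrinsics"]); V=np.array(c["view"])
    v,u=np.mgrid[0:400,0:640]; P=np.stack([(u-K[0,2])/K[0,0]*d,(v-K[1,2])/K[1,1]*d,d],-1)
    W=(P-V[:3,3])@V[:3,:3]; W[d==0]=np.nan
    return im,W
E
python3 - <<'E'
from h import *
s=get_state(); print(s)
for n in("scene","top"):
    im,W=cloud(n); cv2.imwrite(f"pics/{n}0.png",im[...,::-1]); np.savez(f"{n}0.npz",im=im,W=W)
    print(n,camera_model(n))
    hsv=cv2.cvtColor(im,cv2.COLOR_RGB2HSV); H,S,Vv=cv2.split(hsv)
    for col,m in(("red",((H<8)|(H>172))&(S>110)&(Vv>50)),("blue",(H>95)&(H<130)&(S>90)&(Vv>50))):
        k,l,st,c=cv2.connectedComponentsWithStats(m.astype(np.uint8))
        for i in range(1,k):
            if st[i,4]>60:
                p=W[l==i]; p=p[~np.isnan(p[:,0])]
                if len(p): print(n,col,st[i],np.round(np.percentile(p,[3,50,97],axis=0),3).tolist())
E
```

```text
pics
{'clock': 0.0, 'q': array([ 1.24581354,  0.6899769 , -0.19449547,  1.56636548,  0.15730795,
        0.9024918 , -0.21510129]), 'qd': array([-1.04713050e-03, -5.98477685e-04, -4.37239070e-04,  2.28203288e-03,
        9.72276258e-05, -8.88699734e-04,  4.58686963e-04]), 'joint_torque': array([ 2.73914375e-04, -5.27560437e+01, -1.26657531e+00, -1.53428257e+01,
       -5.25708916e-02,  6.58605990e-03,  1.61729026e-04]), 'tool_pos': array([ 0.21918387, -0.5846417 ,  0.24890826]), 'eef_rot': array([ 9.83945231e-01,  1.78468278e-01, -2.39798060e-04, -8.93457386e-04]), 'contact_force': array([-0.0339653 ,  0.70094443,  0.53139138]), 'moment': array([ 0.02257157, -0.0157941 ,  0.02482973]), 'finger_force': 0.0, 'opening': 1.0028865871396384}
scene {'intrinsics': array([[491.99919373,   0.        , 323.49384195],
       [  0.        , 491.99919373, 203.39517828],
       [  0.        ,   0.        ,   1.        ]]), 'view': array([[-4.90299931e-01, -8.71553322e-01, -8.85499992e-04,
         4.01049722e-01],
       [-6.77941695e-01,  3.82020128e-01, -6.28057067e-01,
         3.28270349e-01],
[... 6506 characters left out ...]
36] [[0.024, 0.559, -0.31], [0.073, 0.572, -0.306], [0.124, 0.584, -0.302]]
top blue [ 183  351   45   45 1498] [[0.012, 0.444, -0.31], [0.064, 0.498, -0.306], [0.117, 0.553, -0.301]]
top blue [241 352  12   7  63] [[0.11, 0.359, -0.309], [0.118, 0.374, -0.305], [0.127, 0.39, -0.302]]
top blue [224 358  13  40 238] [[0.002, 0.409, -0.308], [0.05, 0.42, -0.305], [0.103, 0.434, -0.301]]
top blue [232 360  25  40 563] [[-0.004, 0.351, -0.309], [0.043, 0.382, -0.304], [0.097, 0.405, -0.3]]
top blue [145 387  24  10 146] [[-0.003, 0.607, -0.309], [0.008, 0.636, -0.306], [0.018, 0.67, -0.301]]
top blue [180 393  37   7 142] [[-0.011, 0.472, -0.309], [-0.005, 0.534, -0.305], [0.005, 0.564, -0.302]]
```

View pics/scene0.png

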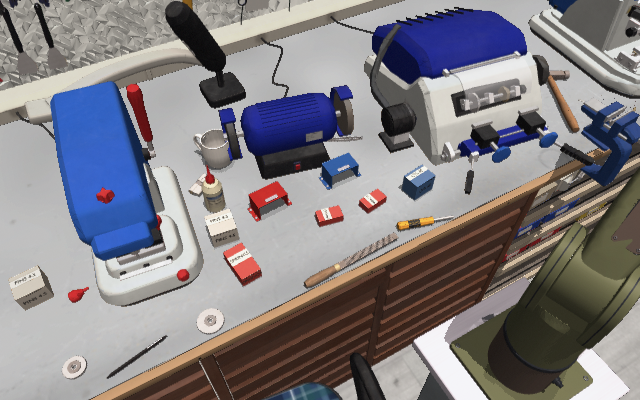

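Run:
```python
import cv2
im=cv2.imread("pics/top0.png")[90:290,140:460]
cv2.imwrite("pics/topc.png",cv2.resize(im,None,fx=2.5,fy=2.5,interpolation=cv2.INTER_CUBIC))
```

```text
(no output)
```

View pics/topc.png

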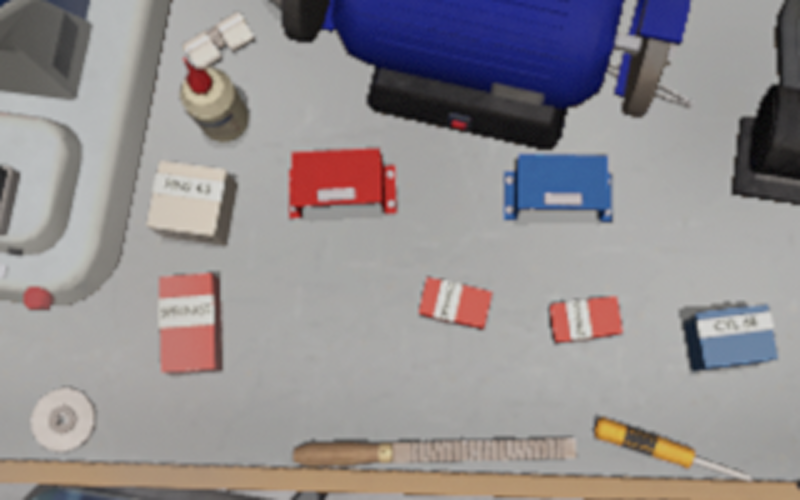

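The scene shows three red cartons: the large one (scene 242,263; top ~214,219) and two small ones (scene 329,214 and 373,200). Only the left one has the 90x52 proportions, and the enlarged top crop confirms it. The red pocket is at scene (268,200), cream carton at (221,226) just ahead of the red carton, and blue carton at (419,180).

```bash
cat >> h.py <<'E'
def rect(W,xr,yr,zr):
    p=W.reshape(-1,3); p=p[~np.isnan(p[:,0])]
    for i,q in enumerate((xr,yr,zr)): p=p[(p[:,i]>q[0])&(p[:,i]<q[1])]
    (c,s,a)=cv2.minAreaRect((p[:,:2]*1000).astype(np.float32))
    return len(p),np.round(c,1),np.round(s,1),round(a,1),round(float(np.median(p[:,2])),4)
def pts(W,xr,yr,zr):
    p=W.reshape(-1,3); p=p[~np.isnan(p[:,0])]
    for i,q in enumerate((xr,yr,zr)): p=p[(p[:,i]>q[0])&(p[:,i]<q[1])]
    return p
E
python3 - <<'E'
from h import *
for n in("scene","top"):
    W=np.load(f"{n}0.npz")["W"]
    print(n,"red",rect(W,(.41,.56),(.35,.46),(.026,.040)))
    print(n,"pocket roof",rect(W,(.57,.7),(.2,.33),(.044,.056)))
    print(n,"bluepocket",rect(W,(.57,.7),(.0,.13),(.044,.056)))
    print(n,"cream",rect(W,(.52,.67),(.335,.46),(.044,.058)))
    print(n,"bottle etc",rect(W,(.6,.8),(.33,.42),(.06,.2)))
    print(n,"motor/grinder >60mm", np.round(np.percentile(pts(W,(.55,.9),(.1,.35),(.06,.4))[:,0],[0.5,2]),3))
    print(n,"left machine >60mm min y",np.round(np.percentile(pts(W,(.35,.7),(.4,.6),(.045,.6))[:,1],[0.5,2]),3))
E
python3 - <<'E'
from scipy.spatial.transform import Rotation as R
print(R.from_quat([9.83945231e-01,1.78468278e-01,-2.4e-4,-8.9e-4]).as_matrix().round(3))
E
```

```text
scene red (731, array([489.6, 402.8]), array([93.6, 50.6]), 6.4, 0.0302)
scene pocket roof (505, array([627.8, 268.9]), array([56. , 85.1]), 4.7, 0.0472)
scene bluepocket (581, array([649.8,  72. ]), array([114.1, 100.2]), 90.0, 0.0472)
scene cream (577, array([603. , 406.5]), array([63.8, 68.2]), 83.4, 0.0479)
scene bottle etc (390, array([689.4, 389.1]), array([49.9, 38.8]), 81.4, 0.0853)
scene motor/grinder >60mm [0.682 0.687]
scene left machine >60mm min y [0.403 0.412]
top red (854, array([492.8, 404.2]), array([89.7, 50.5]), 6.3, 0.0317)
top pocket roof (788, array([630.9, 269.8]), array([53.2, 83.3]), 4.2, 0.0485)
top bluepocket (984, array([652.3,  72.8]), array([ 95.2, 111.1]), 0.1, 0.0487)
top cream (758, array([607., 408.]), array([65.5, 64.5]), 83.4, 0.0495)
top bottle etc (423, array([697.2, 386.5]), array([42.6, 48.5]), 45.3, 0.0881)
top motor/grinder >60mm [0.686 0.692]
top left machine >60mm min y [0.406 0.432]
[[ 0.936  0.351 -0.001]
 [ 0.351 -0.936  0.002]
 [-0.    -0.002 -1.   ]]
```

Run:
```python
from h import *
A=np.concatenate([np.load(f"{n}0.npz")["W"].reshape(-1,3) for n in("scene","top")]); A=A[~np.isnan(A[:,0])]
print("max z (mm), rows x, cols y", [round(y,2) for y in np.arange(.30,.62,.02)])
for x in np.arange(.38,.66,.02):
    row=[]
    for y in np.arange(.30,.62,.02):
        m=(abs(A[:,0]-x-.01)<.01)&(abs(A[:,1]-y-.01)<.01); row.append(int(1000*np.percentile(A[m,2],98)) if m.sum()>2 else -9)
    print(round(x,2),row)
T=np.array([.25,-.585,.25])
```

```text
max z (mm), rows x, cols y [np.float64(0.3), np.float64(0.32), np.float64(0.34), np.float64(0.36), np.float64(0.38), np.float64(0.4), np.float64(0.42), np.float64(0.44), np.float64(0.46), np.float64(0.48), np.float64(0.5), np.float64(0.52), np.float64(0.54), np.float64(0.56), np.float64(0.58), np.float64(0.6)]
0.38 [1, 2, 2, 1, 2, 2, 2, 2, 2, 6, 8, 9, 7, 2, 3, 2]
0.4 [2, 2, 2, 3, 2, 2, 2, 2, 2, 6, 9, 8, 7, 2, 1, 5]
0.42 [2, 2, 2, 1, 2, 2, 2, 1, 1, 3, 8, 7, 2, 2, 1, 2]
0.44 [2, 2, 2, 33, 33, 33, 33, 2, 1, 2, 2, 2, 290, 295, 294, 293]
0.46 [2, 2, 2, 32, 34, 34, 32, 2, 3, 2, 2, 299, 310, 308, 306, 304]
0.48 [1, 2, 2, 31, 33, 34, 34, 2, 2, 2, 3, 327, 336, 334, 331, 330]
0.5 [2, 1, 1, 27, 33, 34, 33, 2, 2, 37, 57, 342, 347, 347, 359, 359]
0.52 [2, 2, 2, 2, 34, 34, 34, 3, 2, 58, 63, 349, 352, 352, 360, 360]
0.54 [2, 2, 2, 2, 3, 2, 2, 2, 36, 62, 77, 354, 357, 356, 356, 356]
0.56 [2, 1, 2, 47, 50, 50, 50, 39, 43, 64, 90, 359, 361, 361, 360, 360]
0.58 [32, 2, 3, 49, 51, 52, 52, 49, 50, 64, 91, 364, 366, 366, 365, 364]
0.6 [50, 2, 2, 50, 52, 52, 51, 2, 55, 63, 103, 369, 370, 370, 369, 369]
0.62 [50, 2, 2, 51, 51, 52, 52, 3, 57, 64, 256, 372, 372, 372, 372, 372]
0.64 [50, 2, 2, 2, 1, 25, 50, 1, 58, 64, 343, 372, 373, 373, 373, 373]
0.66 [1, 2, 2, 78, 85, 75, 1, 2, 59, 64, 365, 373, 373, 373, 373, 373]
```

```bash
python3 -m inch '1 .025 0 0 0 0 .083;1 .025 0 0 0 0 .083;1 .025 0 0 0 0 .083;1 .015 -.028 0 0 0 0;1 .015 -.028 0 0 0 0;1 .015 -.028 0 0 0 0;1 .015 -.028 0 0 0 0;1 .015 -.028 0 0 0 0;1 .015 -.028 0 0 0 0;1 .015 -.028 0 0 0 0;1 .015 -.028 0 0 0 0;1 .015 -.028 0 0 0 0;1 .015 -.028 0 0 0 0;1 .015 -.028 0 0 0 0;1 .015 -.028 0 0 0 0;1 .015 -.028 0 0 0 0;1 0 0 0 0 0 0'
cat >> h.py <<'E'
from scipy.spatial.transform import Rotation as R
def togo(x,y,z,yawdeg):
    s=get_state(); M=R.from_quat(s["eef_rot"]).as_matrix(); yaw=np.degrees(np.arctan2(M[1,0],M[0,0]))
    print("t",round(s["clock"],2),"pos",s["tool_pos"].round(4),"yaw",yaw.round(2),"open",round(s["opening"],3),"tilt",M[:,2].round(3),"F",s["contact_force"].round(1))
    print("turn z",np.radians(yaw-yawdeg).round(4),"shift tool",(M.T@(np.array([x,y,z])-s["tool_pos"])).round(4))
E
python3 -c "
from h import *
togo(.461,.3995,.15,6.4)"
```

```text
clock: 1.52
tool_pos: [0.4482, -0.1744, 0.2496]
eef_rot: [0.998, 0.06, 0.001, -0.002]
contact_force: [-0.1, 0.0, -0.9]
opening: 1.003
finger_force: 0.0
t 1.52 pos [ 0.4482 -0.1744  0.2496] yaw 6.92 open 1.003 tilt [ 0.002  0.004 -1.   ] F [-0.1  0.  -0.9]
turn z 0.0091 shift tool [ 0.0816 -0.5678  0.102 ]
```

```bash
python3 -m inch '1 .004 -.028 0 0 0 .009;1 .004 -.028 0 0 0 0;1 .004 -.028 0 0 0 0;1 .004 -.028 0 0 0 0;1 .004 -.028 0 0 0 0;1 .004 -.028 0 0 0 0;1 .004 -.028 0 0 0 0;1 .004 -.028 0 0 0 0;1 .004 -.028 0 0 0 0;1 .004 -.028 0 0 0 0;1 .004 -.028 0 0 0 0;1 .004 -.028 0 0 0 0;1 .004 -.028 0 0 0 0;1 .004 -.028 .01 0 0 0;1 .004 -.028 .02 0 0 0;1 .004 -.028 .02 0 0 0;1 .004 -.028 .02 0 0 0;1 .004 -.028 .02 0 0 0;1 0 0 0 0 0 0;1 0 0 0 0 0 0'
python3 - <<'E'
from h import *
for n in("scene","top"):
    im,W=cloud(n); cv2.imwrite(f"pics/{n}1.png",im[...,::-1])
    try: print(n,"red",rect(W,(.41,.56),(.35,.46),(.026,.040)))
    except Exception as e: print(e)
togo(.461,.3995,.08,6.4)
E
```

```text
clock: 3.18
tool_pos: [0.4649, 0.3281, 0.158]
eef_rot: [0.999, 0.052, -0.001, 0.001]
contact_force: [-0.3, -1.1, 0.4]
opening: 1.001
finger_force: 0.0
scene red (732, array([489.2, 402.7]), array([91.9, 50.6]), 5.7, 0.03)
top red (25, array([450.6, 394.2]), array([ 4.3, 38.4]), 8.7, 0.0309)
t 3.28 pos [0.4665 0.3255 0.1597] yaw 5.71 open 0.999 tilt [-0.    -0.002 -1.   ] F [ 0.2  0.  -0.3]
turn z -0.0121 shift tool [ 0.0019 -0.0743  0.0796]
```

View pics/scene1.png

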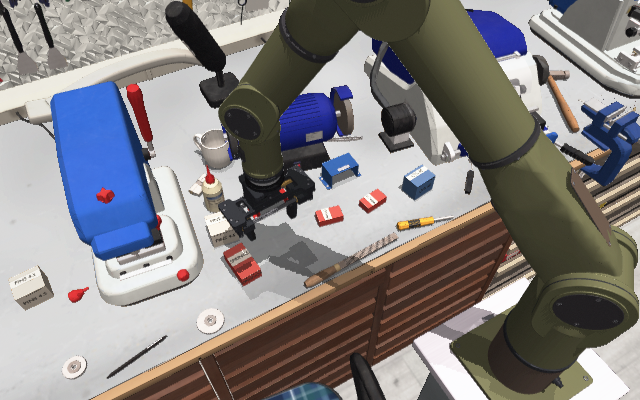

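```bash
python3 -m inch '1 0 -.025 0 0 0 -.006;1 0 -.025 0 0 0 0;1 0 -.024 0 0 0 0;1 0 0 .025 0 0 0;1 0 0 .025 0 0 0;1 0 0 .025 0 0 0;1 0 0 0 0 0 0;1 0 0 0 0 0 0'
python3 - <<'E'
from h import *
im,W=cloud("scene"); cv2.imwrite("pics/s2.png",cv2.resize(im[170:320,140:340,::-1],None,fx=4,fy=4))
togo(.461,.3995,.018,6.2)
E
```

```text
clock: 3.95
tool_pos: [0.4588, 0.3987, 0.0848]
eef_rot: [0.999, 0.052, -0.0, 0.001]
contact_force: [-0.4, -1.4, 0.0]
opening: 1.004
finger_force: 0.0
t 4.0 pos [0.4595 0.3997 0.086 ] yaw 6.02 open 1.001 tilt [ 0.001  0.    -1.   ] F [0.5 0.8 0.2]
turn z -0.0032 shift tool [0.0014 0.0003 0.068 ]
```

View pics/s2.png

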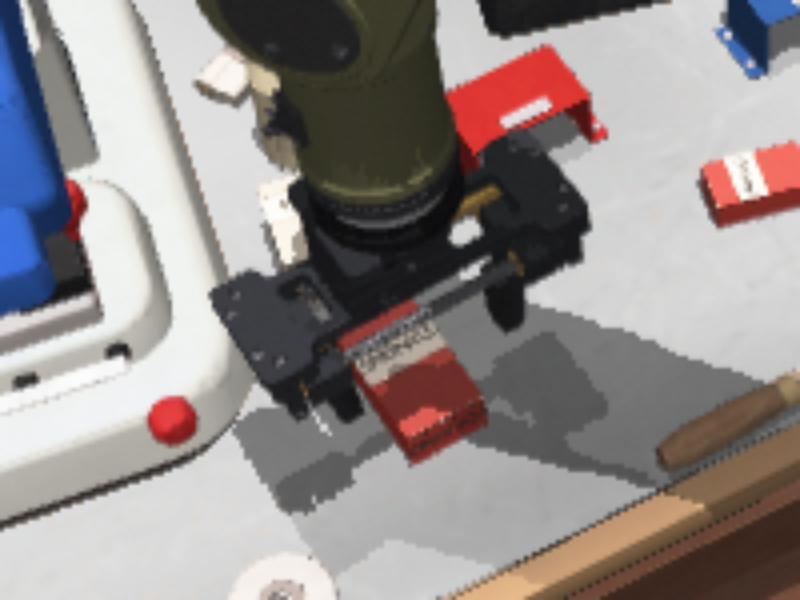

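The carton (crop 415,380) lies between the open fingers (345,400 and 505,300). I descend and grip.

```bash
python3 -m inch '1 0 0 .017 0 0 0;1 0 0 .017 0 0 0;1 0 0 .017 0 0 0;1 0 0 .017 0 0 0;1 0 0 0 0 0 0;1 0 0 0 0 0 0;-1 0 0 0 0 0 0;-1 0 0 0 0 0 0;-1 0 0 0 0 0 0;-1 0 0 0 0 0 0;-1 0 0 0 0 0 0;-1 0 0 0 0 0 0;-1 0 0 0 0 0 0' 30
python3 - <<'E'
from h import *
im,W=cloud("scene"); togo(.461,.3995,.018,4.4)
print(rect(W,(.41,.56),(.35,.46),(.027,.036)))
E
```

```text
clock: 5.08
tool_pos: [0.4584, 0.4005, 0.0169]
eef_rot: [0.999, 0.053, -0.0, 0.0]
contact_force: [-0.5, -0.3, 3.3]
opening: 0.568
finger_force: 30.0
t 5.13 pos [0.4584 0.4005 0.017 ] yaw 6.11 open 0.559 tilt [ 0. -0. -1.] F [-0.5 -0.3  4.1]
turn z 0.0299 shift tool [ 0.0025  0.0012 -0.001 ]
(212, array([460.5, 400. ]), array([36. , 78.5]), 2.8, 0.0302)
```

```bash
python3 -m inch '-1 0 0 -.008 0 0 0;-1 0 0 0 0 0 0;-1 0 .015 0 0 0 .01;-1 0 .02 0 0 0 .01;-1 0 .02 0 0 0 .01;-1 0.01 .02 0 0 0 0;-1 .01 .02 0 0 0 0;-1 .01 .02 0 0 0 0;-1 .01 .02 0 0 0 0;-1 0 0 0 0 0 0;-1 0 0 0 0 0 0'
python3 - <<'E'
from h import *
togo(.5058,.2596,.022,4.4)
for n in ("scene","top"):
    im,W=cloud(n); print(n,rect(W,(.59,.7),(.2,.33),(.044,.056)))
    cv2.imwrite(f"pics/{n}3.png",im[...,::-1])
    if n=="scene": cv2.imwrite("pics/s3.png",cv2.resize(im[150:300,190:390,::-1],None,fx=4,fy=4,interpolation=cv2.INTER_CUBIC))
E
```

```text
clock: 6.05
tool_pos: [0.5106, 0.2674, 0.0247]
eef_rot: [0.999, 0.037, 0.0, 0.0]
contact_force: [-0.6, -0.3, -1.7]
opening: 0.565
finger_force: 30.0
t 6.05 pos [0.5106 0.2674 0.0247] yaw 4.21 open 0.565 tilt [ 0.001 -0.001 -1.   ] F [-0.6 -0.3 -1.7]
turn z -0.0032 shift tool [-0.0054  0.0075  0.0027]
scene (235, array([626.9, 284.7]), array([55.6, 53.3]), 1.9, 0.0469)
top (546, array([631.9, 267.1]), array([53. , 78.5]), 3.1, 0.0485)
```

View pics/s3.png

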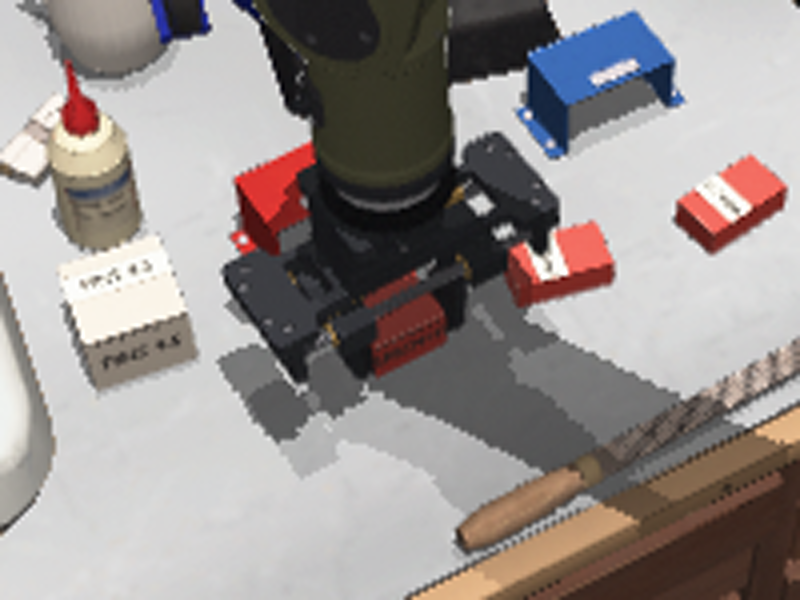

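The carton is held level in front of the pocket mouth (pocket roof at crop 280,190), clear of the cream carton at (125,310). Next I line it up and slide it in.

```bash
python3 -m inch '-1 0 .007 .003 0 0 0;-1 0 0 .002 0 0 0;-1 .01 0 0 0 0 0;-1 .01 0 0 0 0 0;-1 .01 0 0 0 0 0;-1 .01 0 0 0 0 0;-1 0 0 0 0 0 0;-1 0 0 0 0 0 0'; python3 -c "
from h import *
togo(.5756,.265,.018,4.4)"
```

```text
clock: 6.82
tool_pos: [0.5497, 0.2654, 0.0194]
eef_rot: [0.999, 0.038, -0.0, 0.0]
contact_force: [-0.5, 0.4, -1.2]
opening: 0.567
finger_force: 30.0
t 6.82 pos [0.5497 0.2654 0.0194] yaw 4.41 open 0.567 tilt [-0. -0. -1.] F [-0.5  0.4 -1.2]
turn z 0.0002 shift tool [0.0258 0.0024 0.0013]
```

```bash
python3 -m inch '-1 .006 .001 .001 0 0 0;-1 .006 .001 .001 0 0 0;-1 .006 0 0 0 0 0;-1 .004 0 0 0 0 0;-1 0 0 0 0 0 0;-1 0 0 0 0 0 0'; python3 -m inch '-1 .002 0 0 0 0 0;-1 0 0 0 0 0 0;-1 .002 0 0 0 0 0;-1 0 0 0 0 0 0'
```

```text
clock: 7.32
tool_pos: [0.5724, 0.2649, 0.0177]
eef_rot: [0.999, 0.038, 0.0, 0.0]
contact_force: [0.0, -0.0, -1.4]
opening: 0.564
finger_force: 30.0
clock: 7.65
tool_pos: [0.5749, 0.2652, 0.0174]
eef_rot: [0.999, 0.039, -0.001, 0.0]
contact_force: [-1.9, -1.7, -1.0]
opening: 0.566
finger_force: 29.9
```

```bash
python3 -m inch '-1 .002 0 0 0 0 0;-1 0 0 0 0 0 0'; python3 -m inch '-1 .002 0 0 0 0 0;-1 0 0 0 0 0 0'; python3 -c "
from h import *
im,W=cloud('scene');cv2.imwrite('pics/s4.png',cv2.resize(im[150:300,190:390,::-1],None,fx=4,fy=4,interpolation=cv2.INTER_CUBIC))
togo(.5756,.265,.018,4.4)"
```

```text
clock: 7.82
tool_pos: [0.575, 0.265, 0.0172]
eef_rot: [0.999, 0.039, -0.003, 0.001]
contact_force: [-7.1, -0.3, 1.6]
opening: 0.564
finger_force: 29.9
clock: 7.98
tool_pos: [0.5752, 0.2649, 0.017]
eef_rot: [0.999, 0.039, -0.005, 0.001]
contact_force: [-9.1, -1.5, 3.3]
opening: 0.562
finger_force: 30.0
t 8.03 pos [0.5752 0.2649 0.017 ] yaw 4.48 open 0.568 tilt [-0.01  -0.003 -1.   ] F [-9.9 -2.6  2.8]
turn z 0.0015 shift tool [ 0.0004 -0.0001 -0.001 ]
```

View pics/s4.png

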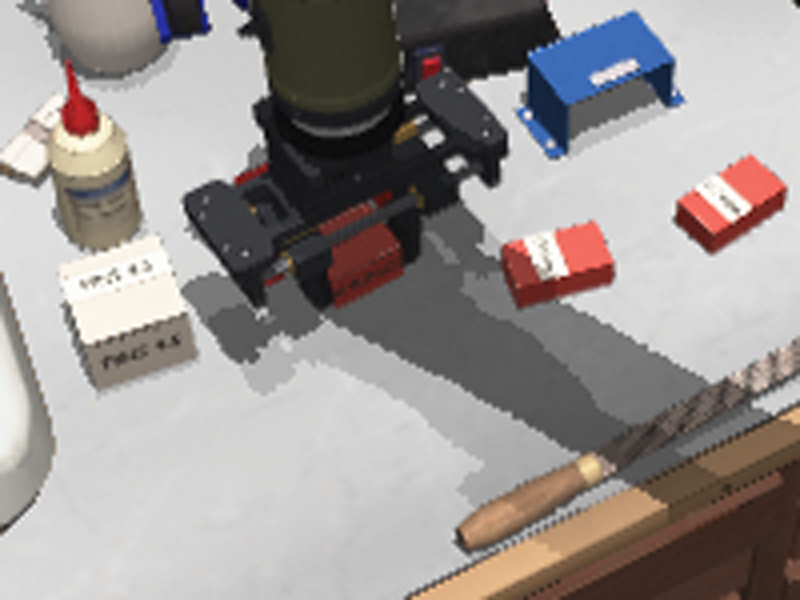

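The carton meets the stop at the predicted home position with 10 N of push. I release it and retreat upward.

```bash
python3 -m inch '-1 -.003 0 0 0 0 0;-1 0 0 .0 0 0 0;.6 0 0 0 0 0 0;1 0 0 0 0 0 0;1 0 0 0 0 0 0;1 0 0 0 0 0 0;1 0 0 0 0 0 0;1 0 0 -.01 0 0 0;1 0 0 -.02 0 0 0;1 -.01 0 -.03 0 0 0;1 -.02 0 -.03 0 0 0;1 -.02 .02 -.03 0 0 0;1 -.02 .03 -.03 0 0 0;1 0 .03 0 0 0 0;1 0 .03 0 0 0 0;1 0 .03 0 0 0 0;1 0 .03 0 0 0 0;1 0 .03 0 0 0 0;1 0 0 0 0 0 0'
python3 - <<'E'
from h import *
togo(.5756,.265,.018,4.4)
for n in ("scene","top"):
    im,W=cloud(n)
    try:
        print(n,"pocket",rect(W,(.57,.7),(.2,.33),(.044,.056)))
        print(n,"carton out",rect(W,(.54,.61),(.22,.32),(.026,.036)))
        print(n,"cream",rect(W,(.52,.67),(.335,.46),(.044,.058)))
    except Exception as e: print(e)
    if n=="scene": cv2.imwrite("pics/s5.png",cv2.resize(im[120:270,180:380,::-1],None,fx=4,fy=4,interpolation=cv2.INTER_CUBIC))
E
```

```text
clock: 9.62
tool_pos: [0.5251, 0.0557, 0.1652]
eef_rot: [0.999, 0.033, 0.0, 0.003]
contact_force: [0.3, -0.5, 0.2]
opening: 0.997
finger_force: 0.0
t 9.62 pos [0.5251 0.0557 0.1652] yaw 3.8 open 0.997 tilt [ 0.001 -0.006 -1.   ] F [ 0.3 -0.5  0.2]
turn z -0.0105 shift tool [ 0.0642 -0.2064  0.1461]
scene pocket (516, array([627.9, 269.1]), array([55.3, 84.7]), 4.1, 0.0471)
scene carton out (330, array([585.6, 266.4]), array([51.6, 82.4]), 3.9, 0.0298)
scene cream (582, array([603.2, 406.6]), array([63.4, 67.4]), 83.3, 0.048)
top pocket (781, array([631.2, 269.9]), array([53.5, 83.1]), 4.1, 0.0487)
top carton out (399, array([586.7, 266.3]), array([45.1, 81.4]), 4.9, 0.0317)
top cream (757, array([606.9, 408.1]), array([65.6, 64.4]), 83.4, 0.0494)
```

View pics/s5.png

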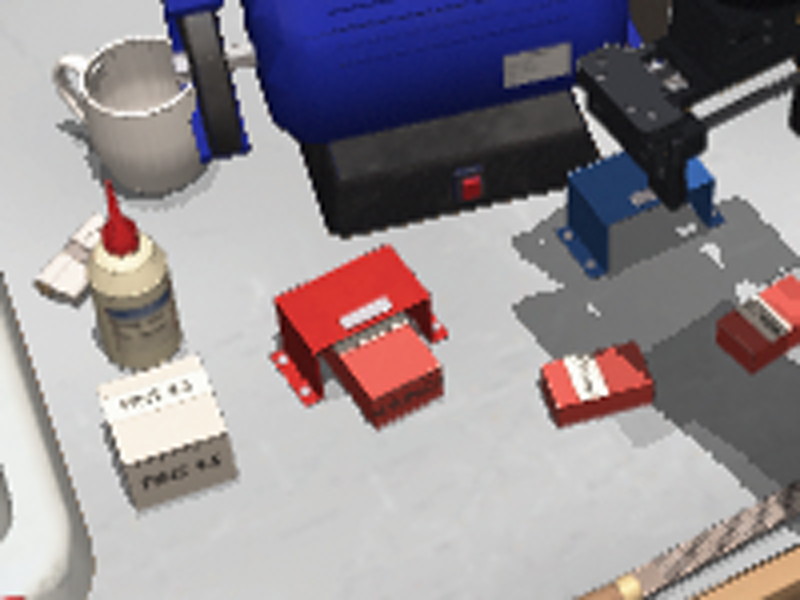

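The carton (crop 390,375) lies flat and square in the red pocket with about 40 mm standing out. The cream carton has not moved.

```bash
python3 -c "
from plant import r
print(r.finish_job())"
```

```text
the job is handed in; nothing more can be done
None
```

The red carton is released in the red pocket, against the back stop and lying flat with about 40 mm standing out; the cream carton did not move, the robot never went near the blue one (not re-measured), and the job was handed in at about 10 s, with no verdict returned.

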